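Hang a washed valve plate on the drip rail and let it roll to the stop

TASK

One of the three washed valve plates in the draining rack is clamped in a roller hanger: take it out and hang it by its grooved roller on the upper end of the sloped rail under the lamp. The roller floats a little on its axle, so set it down gently and feel that the groove has dropped over the rail before you let go; it must then roll by itself down to the rubber stop and end there, hanging freely. Do not bump the lamp, and leave the other parts as they are.

Things in the scene. Friction and masses are not known exactly. Their poses are not given: they have to be found in the camera images.
- hanger_strap (a point): Middle of the upright flat steel strap of the roller hanger, the place to grip it: strap 20 mm wide along its own y, 5 mm thick along x, free for 28 mm above and 32 mm below this point. Axes are the hanger's: z up, x towards the open mouth of the hook, y across. Hanger with valve plate weighs 0.5 to 0.8 kg; its weight hangs 38 mm off the strap in +x, so it may sag in the grip.
- hanger_roller (a point): Middle of the roller's axle, 38 mm in +x and 35 mm above hanger_strap. The black roller turns on it and floats loosely up to 4 mm either way along x, where exactly is not told. Groove 9 mm wide, its bottom 12 mm radius; flanges 19 mm radius, 4 mm thick. The strap's lower arm lies under the mouth (open to +x), top face 67 mm below the axle; plate 90 (x) x 8 x 84 mm, lower edge 166 mm below it.
- rail: Flat steel bar on edge, 6 mm thick, 28 mm deep, 470 mm long, held at its ends by arms from two posts 95 mm behind it (+x side); a 23 mm high drip tray lies below. Origin in the middle of its top edge; z is up, square to the bar; y runs along it up the slope (+y end high, 7 degrees); x is horizontal, away from the robot. The hanger hangs with its x and y along the rail's.
- rail_load (a point): Point on the rail's top edge at its upper end, 140 mm up the slope from the middle, where the roller is set down (anywhere 80 to 180 mm up from the middle will do). Axes as the rail.
- rail_stop (a point): Where the roller centre comes to rest against the rubber stop: 12 mm above the rail's top edge, 146 mm down the slope from the middle, 19 mm before the stop's face. The freed hanger rolls there in 4 to 10 s. Axes as the rail.
- lamp: Fixed lamp batten, 44 mm wide (x) and 440 mm long (y), level, above the rail and 14 mm to the robot side of it; origin on its centre line. Its housing reaches from 1 mm above the origin to 36 mm above it, that is from 340 mm above the bench; the clear height above the rail is 80 to 130 mm, so the gripper has to come in slanting from the robot's side, below its edge.
- rack: Draining rack of steel bars and pins, 100 mm (x) by 130 mm (y), pins 49 mm high; origin at the centre of its underside. Three slots along x, 45 mm apart in y, each 10 mm wide; plates stand in them on edge, lower edge 12 mm above the bench. Hanger's x is about the rack's x.
- plain1_mid (a point): Middle of a valve plate without hanger, 90 x 8 x 84 mm high, standing in the rack (bystander).
- plain2_mid (a point): Middle of the other valve plate without hanger, as plain1 (bystander).
- wrench: Open wrench 190 mm long lying on the bench (bystander).
- meter: Yellow hand meter 150 x 76 x 36 mm lying on the bench; origin under its centre (bystander).
- conrod: Aluminium connecting rod, about 155 x 66 mm, 20 mm thick, lying on the bench; origin under its middle (bystander).

How it is judged:
By the outcome, as a careful person would: the job done as asked, in the order asked, and still so for the second after the job is handed in, with the robot touching nothing.
It also fails if it takes over 64 s, if anything falls off the work surface, if the arm or the gripper's body presses on something with over 40 N, if the wrist force passes 120 N, or if a joint passes its speed limit or range.

ROBOT

A 6-joint arm with a two-finger parallel gripper is mounted at the origin on the work surface. World frame = base frame: x ahead of the robot, y to its left, z up, the work surface at z = 0. Lengths are in m, angles in rad, forces in N, time in s.
With the tool pointing down it reaches from about 0.35 to 0.975 m from the base axis. Payload 17.4 kg.
Tool frame: the origin (TCP) lies midway between the tips of the shut fingers; the grasp point (between the pads) lies env.grasp_offset behind it (env.grasp_offset is the distance from the TCP to the grasp point, in m); z points along the fingers, y is the direction in which the jaws open and shut (so a half turn about z gives the same grasp; the last joint's range is limited). The gripper opens to 85 mm and grips with 20 to 120 N. Pads are 22 mm wide; open, the fingers measure 114 mm over their backs; the gripper's body (76 mm by 85 mm) begins 54 mm behind the grasp point. The pads swing forward as they close: fully open they stand 13 mm farther back than shut.
Start: joints at [1.104, 0.116, 1.442, -0, 1.584, -0.038], TCP at [0.281, 0.614, 0.231] pointing down, gripper open.
Joint ranges: [-2.83, 2.83], [-0.83, 2.19], [0.07, 2.5], [-1.14, 4.28], [0.01, 3], [-2.97, 2.97]. Speed limits (rad/s): [1.89, 1.89, 2.22, 3.14, 3.14, 3.14].

INTERFACE

Orientations are given as [roll, pitch, yaw] about the fixed x, y, z axes, in that order (R = Rz(yaw) Ry(pitch) Rx(roll)).
In Python, from rig import readout, read_camera, camera_model, env gives the robot as it stands.
- The arm moves only by the shell command python3 -m handwheel 'ROWS' [FORCE]. ROWS is text: rows parted by semicolons, each of 7 numbers parted by spaces: the shift along the tool's x, y, z in m, then the turn, a rotation vector about the tool's x, y, z in rad, then the finger opening in m, from 0 to 0.0854. A call has exactly 8 rows; each row is the pose to reach, as a shift and turn from the pose commanded when the call began, along the tool's axes at that moment; what a row does not reach only later rows make up. A row lasts 1/8 s, in which the tool goes at most 62.5 mm and 10.7 degrees, less where a joint would pass 70% of its speed; a pose out of reach is approached as far as the arm can. A call with a gripper value outside its range is refused whole. The fingers move at their own pace and stop on an object; FORCE is the grip in N (left out, the last holds). Time passes only in rows, so rows that repeat a pose let the fingers close, or fill a call up. It gives the time, the measured TCP pose, the force and the opening at its end, in the units of the state.
- readout.get_state(): the state, without advancing time (a new reading comes with each control period).
- read_camera(name): name is "scene" or "side" or "wrist"; returns the picture (420x560x3 uint8, red, green, blue); there is no depth.
- camera_model(name): a dict with "mtx" (3x3 intrinsics, pixels), "distortion" ([k1, k2, p1, p2, k3] as OpenCV has them; the pictures are not rectified), "pose" (4x4, takes a point from camera to world coordinates). Camera axes: x right, y down, z forward; pixel columns grow to the right and rows downward; lengths in m; the calibration is good to about 2 mm. A picture is of the moment at which its call begins: read the wrist's pose just before it. camera_model takes no time and is no camera call; for the wrist camera it gives the pose at the moment of the call.
- env.hand_in(): hands the job in, once; it reports no verdict.
The state is a dict: "time": time; "joint_pos": joint angles; "joint_vel": joint speeds; "effort": joint torques, N m; "tcp_pos": TCP position; "tool_rot": TCP orientation; "wrist_force": force on the tool from outside, world axes, zero at the start; "wrist_torque": the same for the moment, N m; "finger_gap": finger opening in m.
Only numpy, scipy, OpenCV 4.12 (cv2) and the standard library are available. Lean on these libraries where they do the work, as an engineer would, in place of code of your own. Each camera call takes 0.05 s, during which the arm holds its last target. There are 200 camera calls.

## Working session

There is one attempt and no reset: what is moved stays moved. The work goes in short steps, Python scripts to look and compute and a shell command to move; the robot and the scene stay as the last step left them, time stands still between calls to the robot, and variables do not carry over. Pictures are saved under pics/ and viewed, about 8 in all and at most 12, crops included, and the job is handed in when it is done.

```bash
ls; mkdir -p pics
python3 - <<'E'
from rig import readout, read_camera, camera_model, env
import cv2, numpy as np
np.set_printoptions(precision=4,suppress=True)
for n in ["scene","side"]:
    im=read_camera(n); cv2.imwrite(f"pics/{n}0.png",im[:,:,::-1])
for n in ["scene","side","wrist"]:
    m=camera_model(n); print(n,np.array(m["mtx"]),m["distortion"],np.array(m["pose"]))
print(readout.get_state(), env.grasp_offset)
E
```

```text
pics
scene [[415.7254   0.     279.6575]
 [  0.     415.7254 208.6532]
 [  0.       0.       1.    ]] [-0.1227  0.      0.      0.      0.    ] [[ 0.8186  0.4416 -0.3673  0.8793]
 [ 0.5744 -0.6249  0.5288 -0.6024]
 [ 0.0039 -0.6438 -0.7652  0.9844]
 [ 0.      0.      0.      1.    ]]
side [[489.9205   0.     275.1346]
 [  0.     489.9205 210.5882]
 [  0.       0.       1.    ]] [-0.004  0.     0.     0.     0.   ] [[ 0.7784 -0.3978  0.4857 -0.0602]
 [-0.6274 -0.5193  0.5802 -0.7257]
 [ 0.0214 -0.7564 -0.6538  1.0072]
 [ 0.      0.      0.      1.    ]]
wrist [[295.8454   0.     276.3104]
 [  0.     295.8454 209.0993]
 [  0.       0.       1.    ]] [0.0091 0.     0.     0.     0.    ] [[ 0.4165  0.8783  0.2349  0.2212]
 [ 0.9092 -0.4019 -0.109   0.642 ]
 [-0.0013  0.2589 -0.9659  0.3727]
 [ 0.      0.      0.      1.    ]]
{'time': 0.1, 'joint_pos': array([ 1.1042,  0.1165,  1.4421,  0.    ,  1.584 , -0.0378]), 'joint_vel': array([-0.0002, -0.0023, -0.0018,  0.0005,  0.001 , -0.001 ]), 'effort': array([  0.0015, -73.3651, -63.3794,   0.    ,   0.0052,  -0.0001]), 'tcp_pos': array([0.2806, 0.6138, 0.2307]), 'tool_rot': array([-3.1406, -0.    ,  2.7128]), 'wrist_force': array([-0.4761, -0.4815,  0.7856]), 'wrist_torque': array([-0.0563, -0.0517,  0.05  ]), 'finger_gap': 0.08532756980455877} 0.0187
```

View pics/scene0.png

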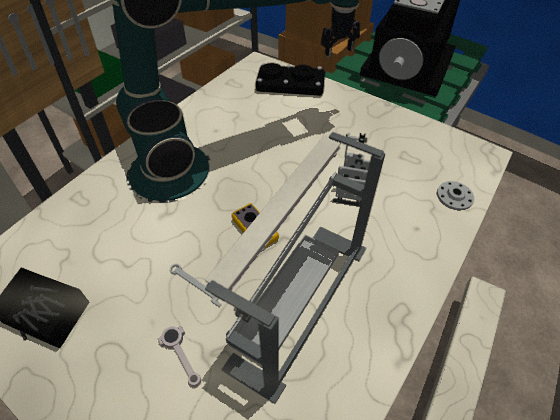

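View pics/side0.png

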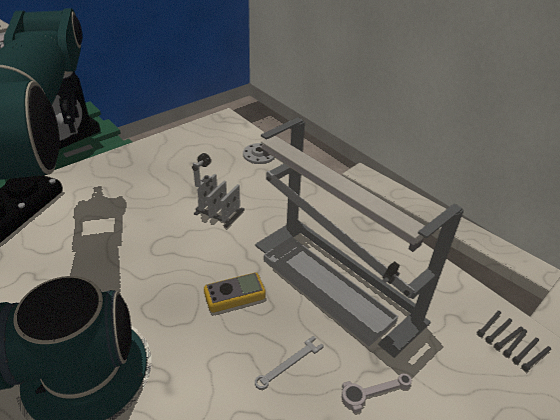

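Scene camera: rack around (350,180), roller about (362,138); rail runs from about (335,180) at the upper end down to (240,320). Side camera: roller (204,158), rack (217,205), rail from (270,175) down to (410,290), with the stop disc at (392,270). I'll zoom in for pixel picks.

Run:
```python
import cv2, numpy as np
a=cv2.imread("pics/scene0.png"); b=cv2.imread("pics/side0.png")
def crop(im,x,y,w,h,s,step):
    c=cv2.resize(im[y:y+h,x:x+w],None,fx=s,fy=s,interpolation=cv2.INTER_CUBIC)
    c=cv2.convertScaleAbs(c,alpha=1.5,beta=15)
    for i in range(x-x%step+step,x+w,step):
        cv2.line(c,((i-x)*s,0),((i-x)*s,6),(0,0,255),1); cv2.putText(c,str(i),((i-x)*s-10,16),0,.35,(0,0,255),1)
    for j in range(y-y%step+step,y+h,step):
        cv2.line(c,(0,(j-y)*s),(6,(j-y)*s),(0,0,255),1); cv2.putText(c,str(j),(8,(j-y)*s+4),0,.35,(0,0,255),1)
    return c
h=np.hstack([crop(a,322,122,56,94,6,10),crop(b,184,146,70,94,6,10)]); cv2.imwrite("pics/h.png",h); print(h.shape)
h=np.hstack([crop(a,200,130,190,190,2,20)[:380,:],crop(b,255,150,205,190,2,20)]);h=cv2.resize(h,None,fx=1,fy=1); cv2.imwrite("pics/r.png",h); print(h.shape)
```

```text
(564, 756, 3)
(380, 790, 3)
```

View pics/h.png

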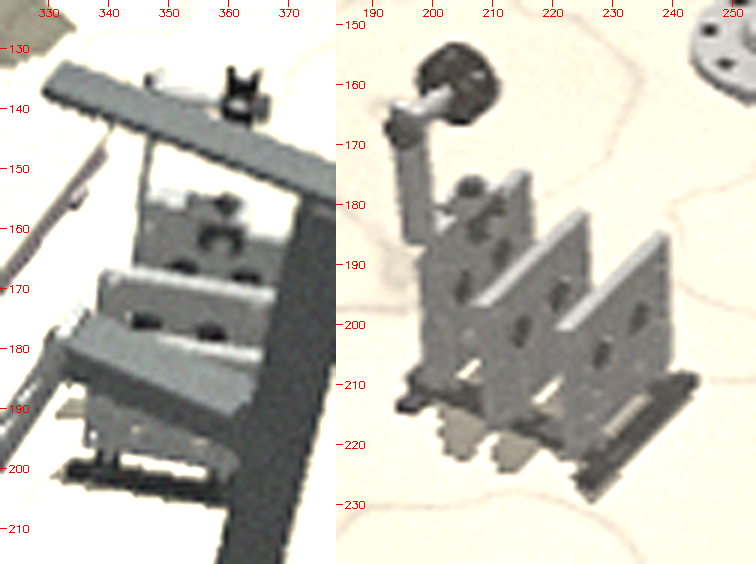

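View pics/r.png

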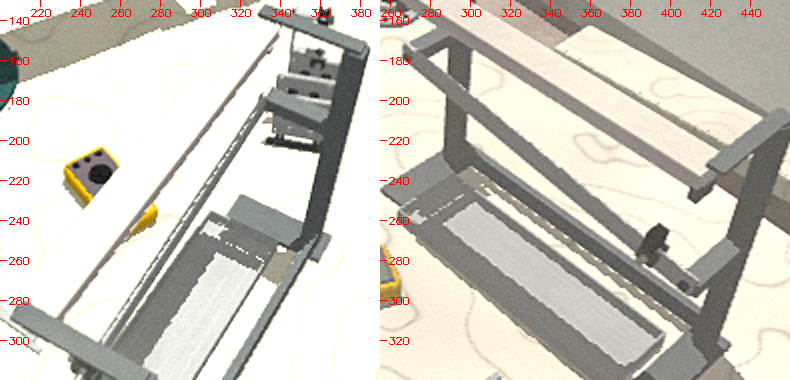

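Hanger crop: roller at scene (362,138.5), side (204.5,160); strap is the upright at side (195..200, 165..187). The hanger plate is in the far slot. Rail crop: upper end at scene (333,177), side (268,175); lower end at side (409,292). Next is coarse triangulation.

```bash
cat > h.py <<'E'
import cv2, numpy as np
from rig import readout, read_camera, camera_model, env
from scipy.spatial.transform import Rotation as R
np.set_printoptions(precision=4,suppress=True)
def ray(cam,uv):
    m=camera_model(cam) if isinstance(cam,str) else cam
    p=cv2.undistortPoints(np.array([[uv]],float),np.array(m["mtx"]),np.array(m["distortion"]))[0,0]
    T=np.array(m["pose"]); d=T[:3,:3]@[p[0],p[1],1]; return T[:3,3],d/np.linalg.norm(d)
def tri(*obs):
    A=np.zeros((3,3));b=np.zeros(3);L=[ray(c,u) for c,u in obs]
    for o,d in L:
        P=np.eye(3)-np.outer(d,d);A+=P;b+=P@o
    x=np.linalg.solve(A,b); return x,max(np.linalg.norm((np.eye(3)-np.outer(d,d))@(x-o)) for o,d in L)
def onz(c,u,z):
    o,d=ray(c,u); return o+d*(z-o[2])/d[2]
def proj(c,X):
    m=camera_model(c) if isinstance(c,str) else c
    T=np.linalg.inv(np.array(m["pose"]));r=cv2.Rodrigues(T[:3,:3])[0]
    return cv2.projectPoints(np.array(X,float).reshape(-1,3),r,T[:3,3],np.array(m["mtx"]),np.array(m["distortion"]))[0][:,0]
def lineplane(c,u,v):
    o,a=ray(c,u);_,b=ray(c,v);n=np.cross(a,b);n/=np.linalg.norm(n);return n,n@o
def pose():
    s=readout.get_state(); return s["tcp_pos"],R.from_euler("xyz",s["tool_rot"]).as_matrix()
E
python3 - <<'E'
from h import *
print("roller",tri(("scene",(362,138.5)),("side",(204.5,160))))
# rail as intersection of planes
n1,d1=lineplane("scene",(333,177),(250,297)); n2,d2=lineplane("side",(275,176),(400,277))
d=np.cross(n1,n2); d/=np.linalg.norm(d); 
if d[1]<0:d=-d
print("dir",d,"slope",np.degrees(np.arcsin(d[2])),"yaw",np.degrees(np.arctan2(-d[0],d[1])))
p=np.linalg.lstsq(np.array([n1,n2]),[d1,d2],rcond=None)[0]
def at(c,uv):
    o,r=ray(c,uv); A=np.array([d,-r]).T; t=np.linalg.lstsq(A,o-p,rcond=None)[0]; return p+d*t[0]
print(at("side",(268,173)),at("side",(409,290)),at("scene",(333,177)))
a,b=at("side",(268,173)),at("side",(409,290));print("len",np.linalg.norm(a-b),"mid",(a+b)/2)
print("lamp corners z.376", [onz("scene",u,.375) for u in [(332,135),(342,142),(207,283),(221,305)]])
print("rack", [onz("side",u,.0) for u in [(195,214),(226,229),(243,211)]])
E
```

```text
roller (array([0.5362, 0.3185, 0.1764]), np.float64(0.0028443112778823135))
dir [-0.0549  0.9934  0.101 ] slope 5.795043506624234 yaw 3.16347099032736
[0.5792 0.0659 0.2605] [ 0.6043 -0.3895  0.2142] [0.5797 0.0565 0.2595]
len 0.45843750032905245 mid [ 0.5918 -0.1618  0.2373]
lamp corners z.376 [array([0.5583, 0.0661, 0.375 ]), array([0.5887, 0.0582, 0.375 ]), array([ 0.5808, -0.3847,  0.375 ]), array([ 0.6261, -0.4023,  0.375 ])]
rack [array([0.4803, 0.3069, 0.    ]), array([0.5177, 0.1921, 0.    ]), array([0.6067, 0.2279, 0.    ])]
```

Checks: roller z is 0.176 against 0.178 expected, rail length 0.458 against 0.470, slope about 6° against 7°. The rail's upper end is near (0.579, 0.066, 0.26). The plan is to approach at a 45° slant with the jaws along the hanger's y and the wrist camera on the lower side, away from the lamp. First I go to a viewing pre-grasp pose.

```bash
cat >> h.py <<'E'
def target(grasp,psi,theta,back=0.,cur=None):
    """rows needed to bring grasp point to 'grasp' (minus back along tool z), tool heading psi, slant theta below horizontal, camera side down"""
    p,r=pose() if cur is None else cur; c,s=np.cos(psi),np.sin(psi); C,S=np.cos(theta),np.sin(theta)
    z=np.array([c*C,s*C,-S]); x=np.array([-c*S,-s*S,-C]); Rt=np.array([x,np.cross(z,x),z]).T
    t=np.array(grasp)+z*(env.grasp_offset-back)
    return r.T@(t-p), R.from_matrix(r.T@Rt).as_rotvec(), t, Rt
E
python3 -c "
from h import *
for v in target([.5,.306,.143],np.radians(19),np.radians(45),.15): print(v)"
```

```text
[-0.2602 -0.2527 -0.0049]
[-0.2992 -0.7468 -0.7198]
[0.4122 0.2758 0.2358]
[[-0.6686 -0.3256  0.6686]
 [-0.2302  0.9455  0.2302]
 [-0.7071  0.     -0.7071]]
```

```bash
python3 -m handwheel '-.05 -.05 0 -.04 -.1 -.1 .05; -.09 -.085 0 -.1 -.25 -.24 .05; -.13 -.125 -.003 -.15 -.37 -.36 .05; -.17 -.165 -.003 -.2 -.5 -.48 .05; -.21 -.205 -.005 -.25 -.62 -.6 .05; -.26 -.253 -.005 -.3 -.747 -.72 .05; -.26 -.253 -.005 -.3 -.747 -.72 .05; -.26 -.253 -.005 -.3 -.747 -.72 .05'
python3 - <<'E'
from h import *
import pickle
m=camera_model("wrist"); im=read_camera("wrist"); pickle.dump(m,open("w1.pkl","wb")); cv2.imwrite("pics/w1.png",im[:,:,::-1])
s=readout.get_state(); print(s["joint_pos"],s["tcp_pos"],s["tool_rot"],s["wrist_force"],s["wrist_torque"])
for X in [(.536,.3185,.178),(.5,.306,.143)]: print(proj(m,X))
E
```

```text
time: 1.1
tcp_pos: [0.4121, 0.2745, 0.2366]
tool_rot: [3.139, 0.787, -2.814]
wrist_force: [0.1, 0.3, -0.3]
finger_gap: 0.0499
[ 0.6784 -0.7838  2.2593 -0.3035  0.9325 -1.1343] [0.412  0.2755 0.2366] [ 3.1389  0.7867 -2.813 ] [-0.0843  1.4141  0.304 ] [-0.1084  0.3285 -0.0278]
[[277.0998 250.2104]]
[[276.8637 200.6581]]
```

View pics/w1.png

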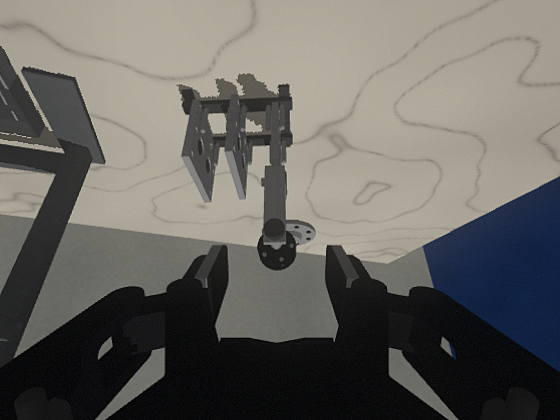

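Wrist view (upside down): roller centre at (277,252) against a predicted (277,250); strap at columns ~264–285, rows 167–218, bar end at the top, about (274,229). I'll refine these with intensity edges.

Run:
```python
from h import *
import pickle
m=pickle.load(open("w1.pkl","rb")); im=cv2.imread("pics/w1.png"); g=cv2.GaussianBlur(cv2.cvtColor(im,6),(3,3),0).astype(float)
def edges(v,a,b):
    d=np.diff(g[v-1:v+2,a:b].mean(0)); i=d.argmin(); j=d.argmax(); 
    f=lambda i,s:(a+.5+i+ (0 if i in(0,len(d)-1) else .5*(s*d[i-1]-s*d[i+1])/(s*d[i-1]-2*s*d[i]+s*d[i+1]+1e-9)))
    return f(i,-1),f(j,1)
for v in [172,180,185,190,195,200,205,210,215]: print(v,edges(v,255,297))
# roller blob
mask=(g<60).astype(np.uint8); mask[:215]=0; mask[:,:250]=0; mask[:,305:]=0; mask[275:]=0
n,l,st,c=cv2.connectedComponentsWithStats(mask); 
for i in range(1,n): 
    if st[i,4]>50: print(st[i],c[i])
print(g[252,250:306:2])
```

```text
172 (np.float64(264.1237113401946), np.float64(285.89795918368566))
180 (np.float64(260.6545454545497), np.float64(286.3841463414613))
185 (np.float64(260.8805970149424), np.float64(286.49696969696964))
190 (np.float64(263.6186440677996), np.float64(286.7230769230821))
195 (np.float64(263.52173913043526), np.float64(286.34782608695156))
200 (np.float64(263.5035971223022), np.float64(285.2499999999925))
205 (np.float64(263.3680555555528), np.float64(285.16666666665685))
210 (np.float64(263.40268456375645), np.float64(285.25196850393115))
215 (np.float64(263.0898876404356), np.float64(285.32352941176083))
[263 218  22  21 353] [273.864  228.3768]
[258 231  38  39 851] [277.5828 253.5112]
[115. 114. 112. 114.  63.  29.  41.  55.  40.  32.  31.  32.  32.  33.
  32.  33.  32.  32.  33.  32.  31.  31.  32.  97. 136. 141. 146. 148.]
```

Run:
```python
from h import *
import pickle
m=pickle.load(open("w1.pkl","rb")); C=np.array(m["pose"])[:3,3]
print("roller tri",tri((m,(277,251)),("side",(204.5,160)),("scene",(362,138.5))),tri((m,(277,251)),("side",(204.5,160))))
print("roller z.178",onz(m,(277,251),.178),onz("side",(204.5,160),.178))
T=np.linalg.inv(np.array(m["pose"])); 
for X in [(.536,.3185,.178),(.5,.306,.143)]: print("depth",(T@np.r_[X,1])[2])
# strap plane through camera, column 274.4 (centre line of strap)
n,d=lineplane(m,(274.2,215),(274.8,190)); print("strap plane n",n,d)
# side view: strap centre line at z .143: px approx (197.7,175)
for z in(.143,.135,.15): print(z,onz("side",(198,176),z))
print(tri((m,(274.4,200)),("side",(198,177))))
# roller near-flange centre and bend
print(proj("side",[(.498,.304,.175),(.498,.304,.143),(.498,.304,.111)]))
n2,d2=lineplane("side",(195.2,168),(198.8,186)); a=np.cross(n,n2);a/=np.linalg.norm(a);print("strap axis",a)
p=np.linalg.lstsq(np.array([n,n2]),[d,d2],rcond=None)[0]; print("at z .143",p+a*(.143-p[2])/a[2])
```

```text
roller tri (array([0.5363, 0.3181, 0.1776]), np.float64(0.0034496833894250957)) (array([0.5363, 0.3173, 0.1767]), np.float64(0.002313062202538069))
roller z.178 [0.538  0.3191 0.178 ] [0.5337 0.312  0.178 ]
depth 0.2972342324090081
depth 0.28162982383993096
strap plane n [-0.306   0.9518  0.0192] 0.13881011431883336
0.143 [0.4997 0.2987 0.143 ]
0.135 [0.5049 0.3082 0.135 ]
0.15 [0.4952 0.2904 0.15  ]
(array([0.5022, 0.3033, 0.1387]), np.float64(0.0025627975058695822))
[[195.5972 166.4389]
 [196.5233 175.3528]
 [197.4229 184.0107]]
strap axis [-0.1087 -0.0549  0.9926]
at z .143 [0.498 0.303 0.143]
```

```bash
python3 -c "
from h import *
for v in target([.499,.3035,.143],np.radians(20),np.radians(45),0)[:3]: print(v)"
```

```text
[ 0.0017 -0.0017  0.1495]
[-0.0117  0.0013 -0.0145]
[0.5114 0.308  0.1298]
```

```bash
python3 -m handwheel '.002 -.002 .04 -.01 .001 -.014 .05; .002 -.002 .075 -.01 .001 -.014 .05; .002 -.002 .105 -.01 .001 -.014 .05; .002 -.002 .125 -.01 .001 -.014 .05; .002 -.002 .14 -.01 .001 -.014 .05; .002 -.002 .149 -.01 .001 -.014 .05; .002 -.002 .149 -.01 .001 -.014 .05; .002 -.002 .149 -.01 .001 -.014 .05' 30
python3 - <<'E'
from h import *
im=read_camera("wrist"); s=cv2.resize(read_camera("side")[140:240,150:270],None,fx=4,fy=4,interpolation=2)
cv2.imwrite("pics/g1.png",np.hstack([cv2.resize(im[60:360,130:430],(400,400)),s])[:,:,::-1]); st=readout.get_state(); print(st["joint_pos"],st["wrist_force"],st["tcp_pos"])
E
```

```text
time: 2.15
tcp_pos: [0.5107, 0.3083, 0.13]
tool_rot: [-3.139, 0.786, -2.791]
wrist_force: [-0.4, 0.0, -0.9]
finger_gap: 0.05
[ 0.5785 -0.4223  2.2253 -0.2969  0.5861 -1.1589] [-0.7222 -0.013  -0.2782] [0.5108 0.3081 0.1304]
```

View pics/g1.png

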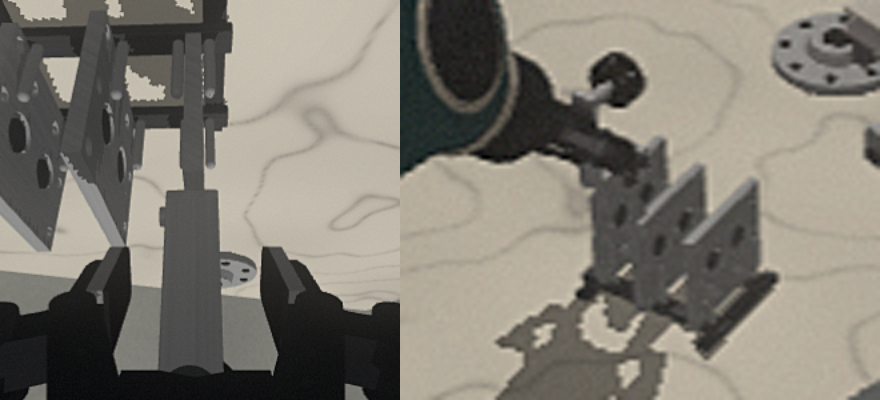

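The strap stands centred between the pads (strap middle col ≈191, pad middle ≈196 in the crop). I close on it.

```bash
python3 -m handwheel '0 0 0 0 0 0 .04; 0 0 0 0 0 0 .03; 0 0 0 0 0 0 .022; 0 0 0 0 0 0 .012; 0 0 0 0 0 0 .01; 0 0 0 0 0 0 .01; 0 0 0 0 0 0 .01; 0 0 0 0 0 0 .01' 110; python3 -c "
from h import *
s=readout.get_state();print(s['wrist_force'],s['wrist_torque'],s['tcp_pos'],s['tool_rot'],s['finger_gap'])
p,r=pose();print('up in tool',r.T@[0,0,1])"
```

```text
time: 3.25
tcp_pos: [0.511, 0.3079, 0.13]
tool_rot: [-3.139, 0.786, -2.791]
wrist_force: [-2.6, -3.3, 4.8]
finger_gap: 0.0179
[-2.5916 -3.2891  4.7704] [-0.3866  0.0021 -0.2348] [0.511  0.3079 0.13  ] [-3.1393  0.786  -2.7909] 0.017919869927567215
up in tool [-0.7076 -0.0016 -0.7067]
```

```bash
python3 -m handwheel '-.004 0 -.004 0 0 0 .01; -.012 0 -.012 0 0 0 .01; -.022 0 -.022 0 0 0 .01; -.034 0 -.034 0 0 0 .01; -.046 0 -.046 0 0 0 .01; -.056 0 -.056 0 0 0 .01; -.06 0 -.06 0 0 0 .01; -.06 0 -.06 0 0 0 .01'
python3 - <<'E'
from h import *
s=readout.get_state();print(s['joint_pos'],s['wrist_force'],s['wrist_torque'],s['tcp_pos'],s['finger_gap'])
im=read_camera("wrist"); cv2.imwrite("pics/w2.png",im[:,:,::-1]); s=cv2.resize(read_camera("side")[100:240,150:290],None,fx=3,fy=3,interpolation=2)
cv2.imwrite("pics/g2.png",np.hstack([im[:,140:500],s])[:,:,::-1])
E
```

```text
time: 4.25
tcp_pos: [0.5109, 0.308, 0.2147]
tool_rot: [-3.139, 0.786, -2.791]
wrist_force: [-0.0, 0.6, -6.1]
finger_gap: 0.018
[ 0.5784 -0.4907  2.1298 -0.2412  0.7448 -1.2293] [-0.0109  0.63   -6.0739] [-0.4323  1.1464  0.0042] [0.5109 0.308  0.2147] 0.017957441286184147
```

View pics/g2.png

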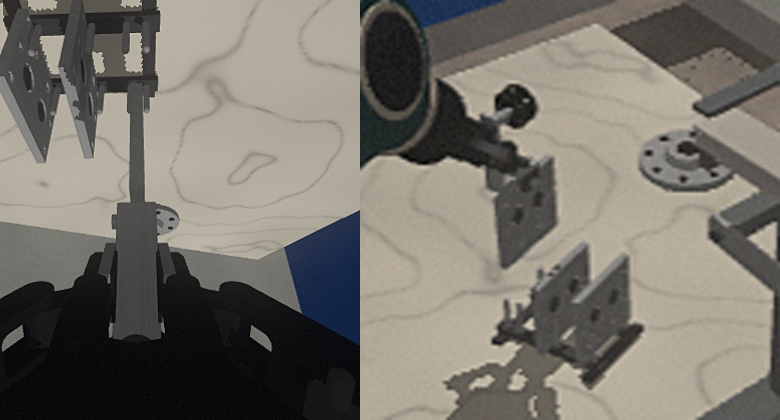

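The plate is clear of the rack. The load is about 6 N and the strap is unmoved between the pads. I check sag by projecting the expected hanger points and comparing them with what is seen.

Run:
```python
from h import *
p,r=pose(); g=p-r[:,2]*env.grasp_offset; print("grasp",g)
a=np.radians(20); hx=np.array([np.cos(a),np.sin(a),0]); hy=np.array([-hx[1],hx[0],0])
for sag in(0,5,10):
    q=np.radians(sag); X=hx*np.cos(q)-np.array([0,0,1])*np.sin(q); Z=hx*np.sin(q)+np.array([0,0,1])*np.cos(q)
    pts=[g+.038*X+.035*Z, g-.007*X-.131*Z, g+.083*X-.131*Z, g+.083*X-.047*Z, g-.0025*X-.032*Z]
    print(sag,"side",proj("side",pts).round(1).tolist(),"\n wrist",proj("wrist",pts).round(1).tolist())
```

```text
grasp [0.4983 0.3034 0.2269]
0 side [[201.6, 134.7], [196.6, 189.3], [214.6, 174.1], [213.0, 151.5], [194.7, 161.3]] 
 wrist [[274.8, 367.2], [275.6, 79.5], [275.9, 165.4], [275.6, 250.4], [275.0, 213.9]]
5 side [[202.3, 135.3], [194.1, 191.0], [212.5, 177.8], [212.2, 154.2], [194.0, 161.6]] 
 wrist [[274.9, 360.0], [275.5, 64.6], [275.9, 151.2], [275.6, 239.8], [275.0, 211.8]]
10 side [[203.0, 136.0], [191.7, 192.5], [210.2, 181.3], [211.4, 156.8], [193.4, 161.9]] 
 wrist [[274.9, 352.6], [275.5, 49.1], [275.9, 136.8], [275.6, 229.3], [274.9, 210.1]]
```

Observed side pixels: roller (202,134.3), lower corners (197.7,189) and (214,177). They match 0–3° of sag. Next I fit the rail edges sub-pixel in both fixed views.

Run:
```python
from h import *
def prof(img,p,q,ts,half,name):
    g=cv2.GaussianBlur(cv2.cvtColor(cv2.imread(img),6),(3,3),0); p=np.array(p,float);q=np.array(q,float);d=(q-p)/np.linalg.norm(q-p);n=np.array([d[1],-d[0]])
    if n[1]>0: n=-n   # n towards image up
    s=np.arange(-half,half+.01,1); print(name,"n",n,"offsets",s[0],s[-1])
    for t in ts:
        c=p+(q-p)*t; P=c+s[:,None]*n; v=cv2.remap(g,P[:,0].astype(np.float32)[None],P[:,1].astype(np.float32)[None],1)[0]; print(round(t,2),c.round(0),v.tolist())
prof("pics/side0.png",(275,176),(400,277),np.linspace(.05,.85,7),10,"side")
prof("pics/scene0.png",(333,177),(250,297),np.linspace(.05,.9,7),10,"scene")
```

```text
side n [ 0.6285 -0.7778] offsets -10.0 10.0
0.05 [281. 181.] [166, 146, 105, 77, 73, 75, 75, 74, 74, 87, 120, 155, 166, 166, 165, 161, 156, 151, 138, 115, 81]
0.18 [298. 195.] [58, 64, 72, 75, 74, 74, 73, 73, 75, 82, 79, 84, 99, 122, 141, 158, 163, 163, 161, 159, 159]
0.32 [315. 208.] [149, 114, 82, 73, 73, 73, 73, 73, 75, 93, 132, 158, 162, 162, 162, 162, 162, 162, 162, 162, 161]
0.45 [331. 221.] [138, 101, 76, 74, 75, 74, 74, 74, 76, 98, 133, 156, 160, 159, 158, 157, 158, 159, 160, 160, 160]
0.58 [348. 235.] [131, 91, 72, 72, 73, 74, 74, 74, 79, 102, 139, 156, 156, 155, 155, 155, 155, 156, 156, 155, 154]
0.72 [365. 248.] [110, 79, 71, 72, 74, 74, 74, 74, 81, 109, 144, 158, 159, 159, 157, 154, 152, 154, 158, 159, 159]
0.85 [381. 262.] [100, 73, 71, 74, 73, 73, 73, 76, 95, 130, 157, 163, 162, 158, 156, 159, 162, 163, 164, 164, 164]
scene n [-0.8224 -0.5689] offsets -10.0 10.0
0.05 [329. 183.] [71, 87, 122, 165, 157, 131, 98, 71, 62, 66, 72, 96, 152, 192, 201, 199, 198, 199, 199, 199, 199]
0.19 [317. 200.] [186, 193, 199, 201, 201, 174, 114, 76, 79, 95, 99, 128, 176, 199, 201, 199, 199, 200, 200, 200, 200]
0.33 [305. 217.] [191, 183, 177, 181, 174, 130, 82, 67, 80, 93, 101, 142, 185, 198, 196, 196, 196, 196, 197, 197, 196]
0.48 [294. 234.] [100, 153, 186, 189, 155, 103, 70, 77, 109, 116, 121, 156, 190, 194, 193, 193, 193, 193, 193, 192, 193]
0.62 [282. 251.] [71, 107, 158, 172, 126, 78, 69, 89, 111, 109, 117, 164, 187, 189, 188, 187, 187, 184, 176, 168, 166]
0.76 [270. 268.] [68, 97, 140, 144, 92, 68, 74, 98, 117, 118, 149, 181, 187, 187, 186, 185, 185, 183, 183, 183, 183]
0.9 [258. 285.] [66, 84, 115, 112, 79, 68, 87, 121, 136, 137, 162, 182, 187, 186, 185, 185, 183, 179, 174, 172, 175]
```

```bash
cat > rail.py <<'E'
from h import *
def pts(p,q,n,L):
    p=np.array(p,float);q=np.array(q,float); return [p+(q-p)*t+np.array(n)*o for t,o in L]
def plane(c,P):
    o=ray(c,P[0])[0]; D=np.array([ray(c,u)[1] for u in P]); n=np.linalg.svd(D)[2][2]; return n,n@o,np.abs(D@n).max()
S=pts((275,176),(400,277),(.6285,-.7778),[(.05,0),(.32,-.35),(.45,-.45),(.58,-.55),(.72,-.75)])
C=pts((333,177),(250,297),(-.8224,-.5689),[(.05,2),(.19,1.45),(.33,1.2),(.48,.85),(.62,.7),(.76,.05),(.9,-.25)])
n1,d1,e1=plane("scene",C);n2,d2,e2=plane("side",S)
ex=np.array([.9985,.05,0])
d1-=n1@(-.003*ex); d2-=n2@(.003*ex)
d=np.cross(n1,n2);d/=np.linalg.norm(d);d*=np.sign(d[1])
p=np.linalg.lstsq(np.array([n1,n2]),[d1,d2],rcond=None)[0]
aty=lambda y:p+d*(y-p[1])/d[1]
if __name__=="__main__":
    print("res",e1,e2,"dir",d,"slope",np.degrees(np.arcsin(d[2])),"yaw",np.degrees(np.arctan2(-d[0],d[1])))
    for y in(.066,.06,-.02,-.162,-.395): print(aty(y))
    # lamp: housing underside/top corners
    for z in(.375,.340): print(z,[onz("scene",u,z)[:2] for u in [(332,135),(342,142),(207,283)]])
    for u in [(268,173),(266.5,174)]:
        o,r=ray("side",u);t=np.linalg.lstsq(np.array([d,-r]).T,o-p,rcond=None)[0];print("end",p+d*t[0])
E
python3 rail.py
```

```text
res 0.0005483226586757792 8.60629419583241e-05 dir [-0.065   0.9904  0.1223] slope 7.022045366309574 yaw 3.7552976019575146
[0.5765 0.066  0.2604]
[0.5769 0.06   0.2597]
[ 0.5822 -0.02    0.2498]
[ 0.5915 -0.162   0.2323]
[ 0.6068 -0.395   0.2035]
0.375 [array([0.5583, 0.0661]), array([0.5887, 0.0582]), array([ 0.5808, -0.3847])]
0.34 [array([0.5398, 0.1044]), array([0.572 , 0.0961]), array([ 0.5637, -0.3722])]
end [0.5766 0.0648 0.2603]
end [0.5765 0.0663 0.2604]
```

The slope comes out at 7.02°, an excellent check; yaw is 3.75° and the upper end is at y≈0.066. The set-down point is at y≈-0.044, about 125 mm up from the middle. I'll raise the hanger a little, then swing to a staging pose on the robot's side, with the axle about 29 mm above the rail top.

Run:
```python
from h import *
p,r=pose(); g=p-r[:,2]*env.grasp_offset
for G,psi in [([g[0],g[1],.245],20),([.47,.20,.245],14),([.465,.12,.243],10)]:
    a=target(G,np.radians(psi),np.radians(45)); print(a[0],a[1])
```

```text
[-0.0128 -0.     -0.0128] [-0.0013 -0.0009  0.0013]
[ 0.0312 -0.0889 -0.0565] [ 0.0727 -0.0008  0.0753]
[ 0.0555 -0.1632 -0.0777] [ 0.122  -0.0008  0.1247]
```

```bash
python3 -m handwheel '-.008 0 -.008 0 0 0 .01; -.013 -.003 -.014 0 0 0 .01; -.006 -.02 -.025 .015 0 .015 .01; .008 -.045 -.038 .035 0 .035 .01; .022 -.07 -.05 .055 0 .056 .01; .036 -.1 -.06 .08 0 .08 .01; .047 -.135 -.07 .102 0 .104 .01; .055 -.163 -.078 .122 0 .124 .01'
python3 - <<'E'
from h import *
s=readout.get_state();print(s['joint_pos'],s['wrist_force'],s['wrist_torque'])
for G,psi in [([.475,.03,.243],7),([.483,-.051,.241],3.75)]:
    a=target(G,np.radians(psi),np.radians(45)); print(a[0],a[1])
E
```

```text
time: 5.35
tcp_pos: [0.478, 0.1214, 0.2318]
tool_rot: [-3.141, 0.787, -2.967]
wrist_force: [-0.4, -0.4, -6.0]
finger_gap: 0.0178
[ 0.2136 -0.825   2.2863 -0.0362  0.894  -1.5206] [-0.4422 -0.4024 -5.9758] [-0.1878  1.1781 -0.0067]
[ 0.0054 -0.0902 -0.0024] [0.0365 0.0016 0.0371]
[ 0.0112 -0.1721 -0.0054] [0.0766 0.0016 0.0772]
```

Run:
```python
from h import *
for G,psi in [([.486,.04,.243],7),([.496,-.05,.241],3.75)]:
    a=target(G,np.radians(psi),np.radians(45)); print(a[0],a[1])
```

```text
[-0.0035 -0.0823  0.0065] [0.0365 0.0016 0.0371]
[ 0.0021 -0.1734  0.0038] [0.0766 0.0016 0.0772]
```

```bash
python3 -m handwheel '-.001 -.02 .002 .008 0 .008 .01; -.002 -.045 .004 .018 0 .018 .01; -.004 -.075 .006 .033 0 .033 .01; -.003 -.105 .006 .046 0 .046 .01; 0 -.135 .005 .06 0 .06 .01; .002 -.158 .004 .072 .001 .072 .01; .002 -.173 .004 .077 .001 .077 .01; .002 -.173 .004 .077 .001 .077 .01'
python3 - <<'E'
from h import *
s=readout.get_state();print(s['joint_pos'],s['wrist_force'],s['wrist_torque'])
a=target([.5451,-.047,.241],np.radians(3.75),np.radians(45)); print(a[0],a[1])
im=read_camera("wrist");sd=read_camera("side");cv2.imwrite("pics/side3.png",sd[:,:,::-1])
c=lambda im,y,x,h,w,k:cv2.resize(im[y:y+h,x:x+w],None,fx=k,fy=k,interpolation=2)
cv2.imwrite("pics/g3.png",np.hstack([im[:400,80:480],c(sd,100,220,200,200,2)])[:,:,::-1])
p,r=pose();g=p-r[:,2]*env.grasp_offset;print("g",g); A=np.radians(3.75);hx=np.array([np.cos(A),np.sin(A),0]);z=np.array([0,0,1])
pt=[g+.038*hx+.035*z,g-.007*hx-.131*z,g+.083*hx-.131*z,g+.083*hx-.047*z]
print("side",proj("side",pt).round(1).tolist())
E
```

```text
time: 6.35
tcp_pos: [0.5097, -0.0486, 0.2273]
tool_rot: [-3.14, 0.785, -3.076]
wrist_force: [-1.0, 1.5, -5.8]
finger_gap: 0.0178
[-0.2809 -0.7512  2.2576  0.3087  0.9041 -2.0154] [-0.9681  1.4856 -5.8315] [-0.073   1.2076 -0.0249]
[-0.0347 -0.0007  0.034 ] [-0.0013 -0.0004  0.    ]
g [ 0.4965 -0.0483  0.2404]
side [[283.8, 195.4], [268.8, 253.4], [294.1, 237.1], [295.7, 213.2]]
```

View pics/g3.png

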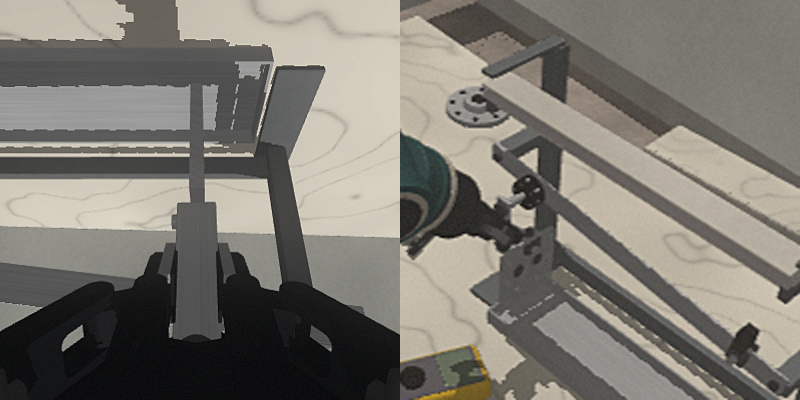

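Wrist view: the rail and post are to the right behind the gripper, nothing in the way. Side view: roller at (284,195.5) against a predicted (283.8,195.4), so no sag. I advance over the rail at this height.

```bash
python3 -m handwheel '-.003 0 .003 0 0 0 .01; -.008 0 .008 0 0 0 .01; -.014 0 .014 0 0 0 .01; -.02 0 .02 0 0 0 .01; -.026 -.001 .025 0 0 0 .01; -.031 -.001 .031 0 0 0 .01; -.035 -.001 .034 0 0 0 .01; -.035 -.001 .034 0 0 0 .01'
python3 - <<'E'
from h import *
import rail
s=readout.get_state();print(s['joint_pos'],s['wrist_force'],s['wrist_torque'])
sd=read_camera("side");cv2.imwrite("pics/side4.png",sd[:,:,::-1]);sc=read_camera("scene");cv2.imwrite("pics/scene4.png",sc[:,:,::-1])
c=lambda im,y,x,h,w,k:cv2.resize(im[y:y+h,x:x+w],None,fx=k,fy=k,interpolation=2)
cv2.imwrite("pics/g4.png",np.hstack([c(sc,155,295,80,65,6),c(sd,160,270,80,65,6)])[:,:,::-1])
p,r=pose();g=p-r[:,2]*env.grasp_offset;print("g",g); A=np.radians(3.75);hx=np.array([np.cos(A),np.sin(A),0]);z=np.array([0,0,1])
ax=g+.038*hx+.035*z; rp=rail.aty(ax[1]); print("axle",ax,"rail",rp,"diff",ax-rp,"x off along hx",(ax-rp)@hx)
for o in(-.0085,-.0045,0,.0045,.0085): print(o,"side",proj("side",ax+o*hx)[0].round(1),"scene",proj("scene",ax+o*hx)[0].round(1))
print("rail top in views",proj("side",rp)[0],proj("scene",rp)[0])
E
```

```text
time: 7.45
tcp_pos: [0.5587, -0.0451, 0.2274]
tool_rot: [-3.142, 0.784, -3.075]
wrist_force: [-0.3, 0.9, -6.6]
finger_gap: 0.0176
[-0.2351 -0.6054  2.1791  0.2887  0.8278 -1.9858] [-0.2942  0.8617 -6.629 ] [-0.0489  1.1793 -0.0274]
g [ 0.5452 -0.0461  0.2407]
axle [ 0.5832 -0.0436  0.2757] rail [ 0.5837 -0.0436  0.2469] diff [-0.0006  0.      0.0288] x off along hx -0.0005798295538636736
-0.0085 side [296.2 188.5] scene [309.6 196.8]
-0.0045 side [297.4 187.9] scene [311.2 197.5]
0 side [298.7 187.1] scene [312.9 198.3]
0.0045 side [300.  186.4] scene [314.6 199. ]
0.0085 side [301.2 185.7] scene [316.2 199.7]
rail top in views [298.2878 196.2453] [312.3072 206.5682]
```

View pics/g4.png

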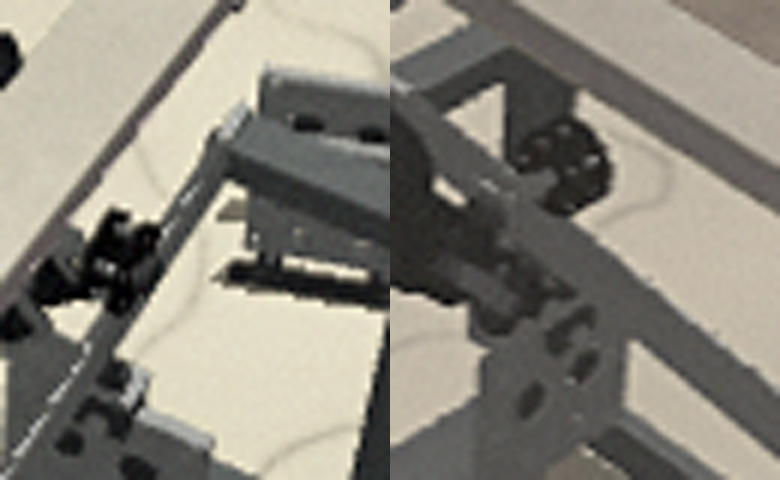

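Scene crop: the two flanges are at about (312,196) and (318,199), so the roller middle is near (315.2,197.5) against 312.9 predicted. That suggests the roller has floated towards +x. I quantify it with a dark mask in both views.

Run:
```python
from h import *
p,r=pose();g=p-r[:,2]*env.grasp_offset;A=np.radians(3.75);hx=np.array([np.cos(A),np.sin(A),0]);hy=np.array([-hx[1],hx[0],0]);z=np.array([0,0,1]);ax=g+.038*hx+.035*z
t=np.linspace(0,2*np.pi,40)
for cam,y0,x0,h,w in [("scene",186,305,22,18),("side",176,286,22,22)]:
    im=cv2.imread(f"pics/{cam}4.png"); G=cv2.cvtColor(im,6); print(cam,x0,y0); print("\n".join(f"{y0+i} "+" ".join(f"{v:3d}" for v in row) for i,row in enumerate(G[y0:y0+h,x0:x0+w])))
    for d in(0,.003):
        out=[]
        for e in(-.0085,-.0045,.0045,.0085):
            P=proj(cam,[ax+(d+e)*hx+.019*(np.cos(a)*hy+np.sin(a)*z) for a in t]); out.append(P)
        P=np.vstack(out); print(d,"extent",P.min(0),P.max(0))
```

```text
scene 305 186
186 208 194 118  86  90 108 205 222 220 220 218 217 219 218 216 209 203 211
187 199 129  92  83  76 188 222 221 220 217 218 221 220 219 218 216 207 200
188 157  94  86  78 177 218 219 225 222 221 221 219 219 220 219 218 217 216
189 100  79  78 173 218 221 221 227 152 176 229 228 220 218 219 219 223 228
190  89  82 159 218 222 222 229 151  45  50  76 123 221 223 221 223 229 155
191  84 148 207 221 222 226 191  64   5   6   0  96 228 232 187 232 208 102
192  87 122 186 226 225 232 113  18  12  80  87 143 149  94  57  81  83  78
193  85  83  97 129 226 196  51   5   1  67  89 111  54  15   4   2  27 187
194  87  88  80  73 200 102  20   7   6  24  36  51  24   1  36   4  33 139
195  87  87  79  82  92  31   4   2   4   1   9  26  17   9  28  10 101  91
196  82  83  81  87  37  11   0   8  10   5  13  16   5   4   7  15  88  75
197  79  74  70  69  22   6   2   0   7  15  10  17   8   4  29  36  74  73
198  77  39 114  66  13  14  83  53  22   4  13   2   8  21  60  65  40  71
199  78  55  68  61  13  32  92  92 177  56   2   3  37  54  61  49  24  64
200  41  78  49  23  1
[... 2126 characters left out ...]
63  41  40  39  37  41  44  50  54  31  87 165
192  76  90  92 103 112  85  89  88  88  75  45  40  43  40  45  38  39  52  36  52 136 195
193  73  70  79  91  97  82  88  81  63  55  37  37  45  47  39  38  30  33  93 165 197 190
194  62  65  69  88  86  78  81  84  75  47  28  35  37  63  73  20  87 168 196 194 192 183
195  57  53  63  73  85  81  84  82  88  84  58  37  32  30  64 147 200 196 193 189 181 168
196  52  53  55  72  85  83  83  85  86  86  91  82  75  78 149 207 200 190 183 174 168 171
197  48  52  49  69  88  80  87  84  80  82  87  85  82  85  97 157 200 189 172 169 175 185
0 extent [290.7566 178.5249] [306.8016 195.7112]
0.003 extent [291.6416 178.0332] [307.6749 195.1982]
```

Combined, the roller sits about +1.5 mm in x (scene says +2.5, side about +0.5). I shift back 1.5 mm and come down 9 mm, then feel in small steps. Flange contact on top of the rail would show at about 10 mm down, a proper seat at about 17 mm.

```bash
python3 -m handwheel '.001 0 -.001 0 0 0 .01; .002 0 0 0 0 0 .01; .003 0 .001 0 0 0 .01; .005 0 .003 0 0 0 .01; .006 0 .004 0 0 0 .01; .0074 0 .0054 0 0 0 .01; .0074 0 .0054 0 0 0 .01; .0074 0 .0054 0 0 0 .01'; python3 -m handwheel '.0004 0 .0004 0 0 0 .01; .0008 0 .0008 0 0 0 .01; .0012 0 .0012 0 0 0 .01; .0016 0 .0016 0 0 0 .01; .002 0 .002 0 0 0 .01; .002 0 .002 0 0 0 .01; .002 0 .002 0 0 0 .01; .002 0 .002 0 0 0 .01'; python3 -c "
from h import *
s=readout.get_state();print(s['tcp_pos'],s['wrist_force'],s['wrist_torque'])"
```

```text
time: 8.55
tcp_pos: [0.5571, -0.0453, 0.2185]
tool_rot: [-3.141, 0.785, -3.075]
wrist_force: [-0.1, -0.1, -5.6]
finger_gap: 0.0178
time: 9.55
tcp_pos: [0.5571, -0.0453, 0.2156]
tool_rot: [-3.141, 0.785, -3.075]
wrist_force: [0.1, 0.4, -5.5]
finger_gap: 0.0177
[ 0.5571 -0.0453  0.2156] [ 0.1397  0.3697 -5.481 ] [-0.1073  1.1479 -0.0571]
```

No contact at 11.8 mm down. I continue.

```bash
python3 -m handwheel '.0004 0 .0004 0 0 0 .01; .0007 0 .0007 0 0 0 .01; .001 0 .001 0 0 0 .01; .0012 0 .0012 0 0 0 .01; .0014 0 .0014 0 0 0 .01; .0014 0 .0014 0 0 0 .01; .0014 0 .0014 0 0 0 .01; .0014 0 .0014 0 0 0 .01';python3 -c "
from h import *
s=readout.get_state();print(s['tcp_pos'],s['wrist_force'],s['wrist_torque'])"; python3 -m handwheel '.0003 0 .0003 0 0 0 .01; .0006 0 .0006 0 0 0 .01; .0008 0 .0008 0 0 0 .01; .001 0 .001 0 0 0 .01; .001 0 .001 0 0 0 .01; .001 0 .001 0 0 0 .01; .001 0 .001 0 0 0 .01; .001 0 .001 0 0 0 .01';python3 -c "
from h import *
s=readout.get_state();print(s['tcp_pos'],s['wrist_force'],s['wrist_torque'])"
```

```text
time: 10.55
tcp_pos: [0.5571, -0.0453, 0.2138]
tool_rot: [-3.141, 0.785, -3.075]
wrist_force: [0.8, 0.0, -3.0]
finger_gap: 0.0176
[ 0.5571 -0.0453  0.2138] [ 0.7573  0.0222 -3.0277] [-0.0672  0.7521 -0.032 ]
time: 11.55
tcp_pos: [0.5573, -0.0454, 0.2127]
tool_rot: [-3.141, 0.786, -3.075]
wrist_force: [0.9, -1.3, 5.2]
finger_gap: 0.0178
[ 0.5573 -0.0454  0.2127] [ 0.9035 -1.3134  5.2382] [-0.0582 -0.504  -0.1523]
```

Contact begins about 13.6 mm down, which lies between the two expectations (10 flange, 17 seated). I look before deciding.

Run:
```python
from h import *
sd=read_camera("side");cv2.imwrite("pics/side5.png",sd[:,:,::-1]);sc=read_camera("scene");cv2.imwrite("pics/scene5.png",sc[:,:,::-1])
c=lambda im,y,x,h,w,k:cv2.convertScaleAbs(cv2.resize(im[y:y+h,x:x+w],None,fx=k,fy=k,interpolation=2),alpha=1.8,beta=10)
cv2.imwrite("pics/g5.png",np.hstack([c(sc,180,295,45,38,10),c(sd,168,278,45,38,10)])[:,:,::-1])
p,r=pose();g=p-r[:,2]*env.grasp_offset;A=np.radians(3.75);hx=np.array([np.cos(A),np.sin(A),0]);hy=np.array([-hx[1],hx[0],0]);z=np.array([0,0,1]);ax=g+.038*hx+.035*z
t=np.linspace(0,2*np.pi,40); print(ax)
for cam in("scene","side"):
    for d in(-.002,0,.003):
        P=np.vstack([proj(cam,[ax+(d+e)*hx+.019*(np.cos(a)*hy+np.sin(a)*z) for a in t]) for e in(-.0085,.0085)]); print(cam,d,"extent",P.min(0),P.max(0), "near flange bottom",proj(cam,ax+(d-.0085)*hx-.019*z),"far",proj(cam,ax+(d+.0085)*hx-.019*z))
```

```text
[ 0.582  -0.0437  0.261 ]
scene -0.002 extent [304.0198 192.9623] [318.4081 210.9913] near flange bottom [[307.5812 205.8594]] far [[313.9523 208.7525]]
scene 0 extent [304.7823 193.2985] [319.1699 211.3398] near flange bottom [[308.3272 206.1981]] far [[314.7064 209.095 ]]
scene 0.003 extent [305.9279 193.8038] [320.3144 211.8635] near flange bottom [[309.448 206.707]] far [[315.8392 209.6095]]
side -0.002 extent [289.5987 183.8819] [305.5243 200.9447] near flange bottom [[294.6499 199.8792]] far [[299.5649 196.9949]]
side 0 extent [290.1861 183.5522] [306.104  200.6003] near flange bottom [[295.2319 199.5377]] far [[300.1384 196.6584]]
side 0.003 extent [291.0653 183.0586] [306.9717 200.0848] near flange bottom [[296.103  199.0265]] far [[300.9968 196.1546]]
```

View pics/g5.png

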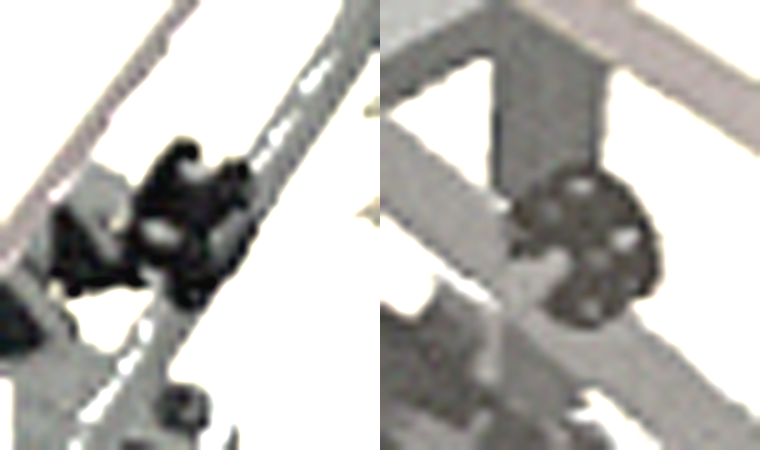

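Side view: the near flange's lower rim overlaps the rail's near face, about 4.8 px below the rail's top line. Scene: the rail's bright top edge passes between the flanges. That looks seated, but I confirm it by a lateral feel: shift 5 mm towards +x, then −x, under light load.

```bash
F='from h import *
s=readout.get_state();print(s["tcp_pos"],s["wrist_force"],s["wrist_torque"])'
python3 -m handwheel '-.0004 0 -.0004 0 0 0 .01; -.001 0 0 0 0 0 .01; -.0015 0 .0006 0 0 0 .01; -.002 0 .0012 0 0 0 .01; -.0025 0 .0017 0 0 0 .01; -.0025 0 .0017 0 0 0 .01; -.0025 0 .0017 0 0 0 .01; -.0025 0 .0017 0 0 0 .01'; python3 -c "$F"; python3 -m handwheel '-.0005 0 .0005 0 0 0 .01; -.001 0 .001 0 0 0 .01; -.0014 0 .0014 0 0 0 .01; -.0014 0 .0014 0 0 0 .01; -.0014 0 .0014 0 0 0 .01; -.0014 0 .0014 0 0 0 .01; -.0014 0 .0014 0 0 0 .01; -.0014 0 .0014 0 0 0 .01';  python3 -c "$F"
```

```text
time: 12.65
tcp_pos: [0.5601, -0.0451, 0.2129]
tool_rot: [-3.141, 0.785, -3.075]
wrist_force: [0.3, -1.2, 5.1]
finger_gap: 0.0178
[ 0.5601 -0.0451  0.2129] [ 0.3124 -1.1767  5.1238] [-0.0219 -0.4179 -0.1029]
time: 13.65
tcp_pos: [0.5621, -0.045, 0.2129]
tool_rot: [-3.141, 0.785, -3.075]
wrist_force: [0.3, -1.0, 5.3]
finger_gap: 0.0178
[ 0.5621 -0.045   0.2129] [ 0.3166 -1.0085  5.3277] [-0.0337 -0.4317 -0.1737]
```

```bash
F='from h import *
s=readout.get_state();print(s["tcp_pos"],s["wrist_force"],s["wrist_torque"])'
python3 -m handwheel '-.0005 0 .0005 0 0 0 .01; -.001 0 .001 0 0 0 .01; -.0014 0 .0014 0 0 0 .01; -.0014 0 .0014 0 0 0 .01; -.0014 0 .0014 0 0 0 .01; -.0014 0 .0014 0 0 0 .01; -.0014 0 .0014 0 0 0 .01; -.0014 0 .0014 0 0 0 .01';  python3 -c "$F"
```

```text
time: 14.65
tcp_pos: [0.5639, -0.0449, 0.2128]
tool_rot: [-3.141, 0.785, -3.075]
wrist_force: [-2.2, -0.7, 5.6]
finger_gap: 0.0174
[ 0.5639 -0.0449  0.2128] [-2.2012 -0.7178  5.6339] [-0.0867 -0.2123 -0.1385]
```

```bash
F='from h import *
s=readout.get_state();print(s["tcp_pos"],s["wrist_force"],s["wrist_torque"])'
python3 -m handwheel '-.0004 0 .0004 0 0 0 .01; -.0008 0 .0008 0 0 0 .01; -.001 0 .001 0 0 0 .01; -.001 0 .001 0 0 0 .01; -.001 0 .001 0 0 0 .01; -.001 0 .001 0 0 0 .01; -.001 0 .001 0 0 0 .01; -.001 0 .001 0 0 0 .01';  python3 -c "$F"; python3 -m handwheel '-.0004 0 .0004 0 0 0 .01; -.0008 0 .0008 0 0 0 .01; -.001 0 .001 0 0 0 .01; -.001 0 .001 0 0 0 .01; -.001 0 .001 0 0 0 .01; -.001 0 .001 0 0 0 .01; -.001 0 .001 0 0 0 .01; -.001 0 .001 0 0 0 .01';  python3 -c "$F"
```

```text
time: 15.65
tcp_pos: [0.5652, -0.0448, 0.2127]
tool_rot: [-3.141, 0.784, -3.075]
wrist_force: [-6.3, -1.7, 6.3]
finger_gap: 0.018
[ 0.5652 -0.0448  0.2127] [-6.2832 -1.7381  6.2732] [-0.1059  0.1393 -0.1999]
time: 16.65
tcp_pos: [0.5661, -0.0447, 0.2122]
tool_rot: [-3.141, 0.783, -3.075]
wrist_force: [-23.1, -2.0, 8.1]
finger_gap: 0.0174
[ 0.5661 -0.0447  0.2122] [-23.0863  -1.9726   8.0949] [-0.1527  1.1127 -0.1874]
```

The lateral force rises to −23 N against roughly 14 N of load, which is more than friction allows, so the groove is over the rail. I go back to the middle of the float (6.5 mm) and ease the load to about zero.

```bash
F='from h import *
s=readout.get_state();print(s["tcp_pos"],s["wrist_force"],s["wrist_torque"],s["joint_pos"])'
python3 -m handwheel '.0005 0 -.0005 0 0 0 .01; .0015 0 -.0015 0 0 0 .01; .0025 0 -.0025 0 0 0 .01; .0035 0 -.004 0 0 0 .01; .004 0 -.0048 0 0 0 .01; .0042 0 -.005 0 0 0 .01; .0042 0 -.005 0 0 0 .01; .0042 0 -.005 0 0 0 .01';  python3 -c "$F"
```

```text
time: 17.65
tcp_pos: [0.5603, -0.0451, 0.2131]
tool_rot: [-3.141, 0.784, -3.075]
wrist_force: [0.0, -0.6, 2.3]
finger_gap: 0.0175
[ 0.5603 -0.0451  0.2131] [ 0.0146 -0.619   2.3015] [-0.143   0.0253 -0.2809] [-0.2338 -0.5948  2.1959  0.2949  0.801  -1.9948]
```

```bash
python3 -m handwheel '0 0 0 0 0 0 .085; 0 0 0 0 0 0 .085; 0 0 0 0 0 0 .085; 0 0 0 0 0 0 .085; 0 0 -.008 0 0 0 .085; 0 0 -.025 0 0 0 .085; 0 0 -.045 0 0 0 .085; 0 0 -.06 0 0 0 .085'
python3 - <<'E'
from h import *
s=readout.get_state();print(s["wrist_force"],s["joint_pos"])
sd=read_camera("side");cv2.imwrite("pics/side6.png",sd[:,:,::-1])
cv2.imwrite("pics/g6.png",cv2.resize(sd[120:320,220:440],None,fx=2.5,fy=2.5)[:,:,::-1])
E
```

```text
time: 18.65
tcp_pos: [0.5174, -0.048, 0.257]
tool_rot: [-3.141, 0.786, -3.075]
wrist_force: [-0.3, -0.6, 0.3]
finger_gap: 0.0851
[-0.2585 -0.5902  0.2908] [-0.2737 -0.7328  2.2012  0.2962  0.9383 -1.9946]
```

View pics/g6.png

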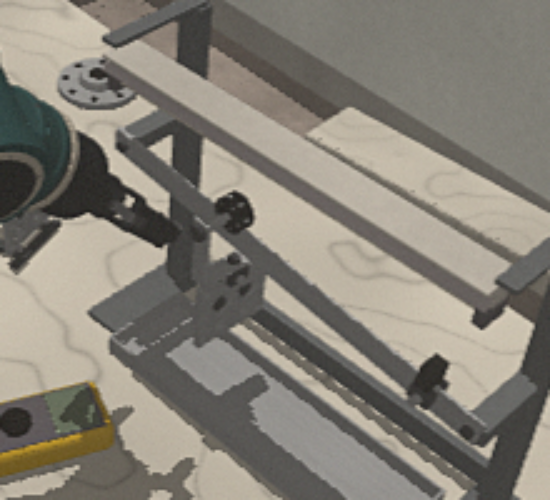

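The hanger is free and rolling: the roller is now at side (315,205), it was (298,192). I move away to +y and let it run.

```bash
W='0 0 0 0 0 0 .085;';python3 -m handwheel '0 .005 -.005 0 0 0 .085; 0 .015 -.01 0 0 0 .085; 0 .03 -.015 0 0 0 .085; 0 .045 -.015 0 0 0 .085; 0 .06 -.015 0 0 0 .085; 0 .07 -.015 0 0 0 .085; 0 .07 -.015 0 0 0 .085; 0 .07 -.015 0 0 0 .085' 
python3 -m handwheel '0 0 0 0 0 0 .085; 0 0 0 0 0 0 .085; 0 0 0 0 0 0 .085; 0 0 0 0 0 0 .085; 0 0 0 0 0 0 .085; 0 0 0 0 0 0 .085; 0 0 0 0 0 0 .085; 0 0 0 0 0 0 .085'
python3 -m handwheel '0 0 0 0 0 0 .085; 0 0 0 0 0 0 .085; 0 0 0 0 0 0 .085; 0 0 0 0 0 0 .085; 0 0 0 0 0 0 .085; 0 0 0 0 0 0 .085; 0 0 0 0 0 0 .085; 0 0 0 0 0 0 .085' | head -1
python3 -m handwheel '0 0 0 0 0 0 .085; 0 0 0 0 0 0 .085; 0 0 0 0 0 0 .085; 0 0 0 0 0 0 .085; 0 0 0 0 0 0 .085; 0 0 0 0 0 0 .085; 0 0 0 0 0 0 .085; 0 0 0 0 0 0 .085' | head -1
python3 -m handwheel '0 0 0 0 0 0 .085; 0 0 0 0 0 0 .085; 0 0 0 0 0 0 .085; 0 0 0 0 0 0 .085; 0 0 0 0 0 0 .085; 0 0 0 0 0 0 .085; 0 0 0 0 0 0 .085; 0 0 0 0 0 0 .085' | head -1
python3 -m handwheel '0 0 0 0 0 0 .085; 0 0 0 0 0 0 .085; 0 0 0 0 0 0 .085; 0 0 0 0 0 0 .085; 0 0 0 0 0 0 .085; 0 0 0 0 0 0 .085; 0 0 0 0 0 0 .085; 0 0 0 0 0 0 .085' | head -1
python3 - <<'E'
from h import *
sd=read_camera("side");cv2.imwrite("pics/side7.png",sd[:,:,::-1])
E
python3 -m handwheel '0 0 0 0 0 0 .085; 0 0 0 0 0 0 .085; 0 0 0 0 0 0 .085; 0 0 0 0 0 0 .085; 0 0 0 0 0 0 .085; 0 0 0 0 0 0 .085; 0 0 0 0 0 0 .085; 0 0 0 0 0 0 .085' | head -1
python3 -m handwheel '0 0 0 0 0 0 .085; 0 0 0 0 0 0 .085; 0 0 0 0 0 0 .085; 0 0 0 0 0 0 .085; 0 0 0 0 0 0 .085; 0 0 0 0 0 0 .085; 0 0 0 0 0 0 .085; 0 0 0 0 0 0 .085' | head -1
python3 -m handwheel '0 0 0 0 0 0 .085; 0 0 0 0 0 0 .085; 0 0 0 0 0 0 .085; 0 0 0 0 0 0 .085; 0 0 0 0 0 0 .085; 0 0 0 0 0 0 .085; 0 0 0 0 0 0 .085; 0 0 0 0 0 0 .085' | head -1
python3 - <<'E'
from h import *
import rail
sd=read_camera("side");sc=read_camera("scene");old=cv2.imread("pics/side7.png")[:,:,::-1]
cv2.imwrite("pics/g8.png",np.hstack([cv2.resize(sd[120:350,180:440],None,fx=2,fy=2),cv2.resize(sc[130:360,190:310],None,fx=2,fy=2)])[:,:,::-1])
print("changed px since 3 s ago",(np.abs(sd.astype(int)-old).max(2)>60).sum())
end=rail.aty(.066); mid=end-.235*rail.d; st=mid-.146*rail.d+np.array([0,-.0015,.012]); print("stop",st,proj("side",st)); print(readout.get_state()["wrist_force"])
E
```

```text
time: 19.7
tcp_pos: [0.5028, 0.0214, 0.2662]
tool_rot: [-3.141, 0.784, -3.075]
wrist_force: [0.1, -0.1, 1.3]
finger_gap: 0.085
time: 20.7
tcp_pos: [0.5028, 0.0213, 0.2664]
tool_rot: [-3.141, 0.785, -3.075]
wrist_force: [-0.4, -0.3, 0.1]
finger_gap: 0.0852
time: 21.7
time: 22.7
time: 23.7
time: 24.7
time: 25.75
time: 26.75
time: 27.75
changed px since 3 s ago 42
stop [ 0.6013 -0.3128  0.2258] [[384.4261 262.4364]]
[-0.1521  0.2583 -0.424 ]
```

View pics/g8.png

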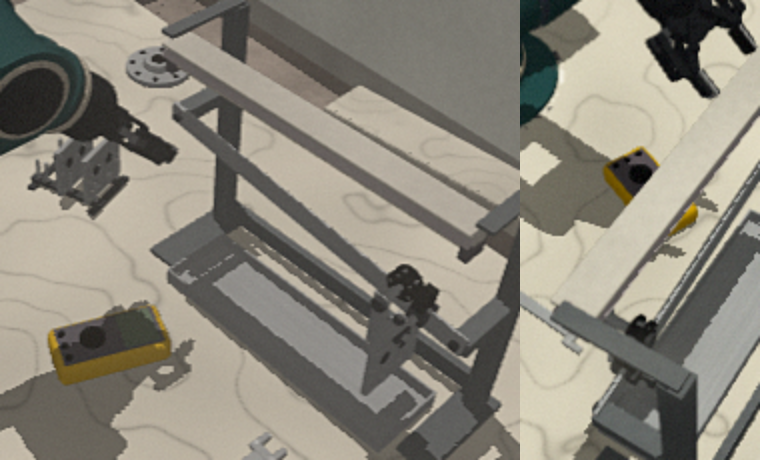

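The roller rests at side ≈(383.5,262), against a predicted stop of (384.4,262.4). 42 pixels had changed in 3 s, so I let any swing die out and check again.

```bash
for k in 1; do python3 -m handwheel '0 0 0 0 0 0 .085; 0 0 0 0 0 0 .085; 0 0 0 0 0 0 .085; 0 0 0 0 0 0 .085; 0 0 0 0 0 0 .085; 0 0 0 0 0 0 .085; 0 0 0 0 0 0 .085; 0 0 0 0 0 0 .085' | head -1; done
python3 -m handwheel '0 0 0 0 0 0 .085; 0 0 0 0 0 0 .085; 0 0 0 0 0 0 .085; 0 0 0 0 0 0 .085; 0 0 0 0 0 0 .085; 0 0 0 0 0 0 .085; 0 0 0 0 0 0 .085; 0 0 0 0 0 0 .085' | head -1
python3 -m handwheel '0 0 0 0 0 0 .085; 0 0 0 0 0 0 .085; 0 0 0 0 0 0 .085; 0 0 0 0 0 0 .085; 0 0 0 0 0 0 .085; 0 0 0 0 0 0 .085; 0 0 0 0 0 0 .085; 0 0 0 0 0 0 .085' | head -1
python3 - <<'E'
from h import *
a=[read_camera("side").astype(int) for _ in range(6)]
for b in a[1:]:
    d=np.abs(b-a[0]).max(2); print((d>40).sum(), (d[250:330,350:410]>25).sum())
E
```

```text
time: 28.85
time: 29.85
time: 30.85
0 0
0 0
0 0
0 0
0 0
```

Everything is still, so I hand in.

```bash
python3 -c "
from rig import env
print(env.hand_in())"
```

```text
the job is handed in; nothing more can be done
None
```

I took the plate in the roller hanger out of the far rack slot and hung it on the sloped rail. Once freed, it rolled down to the rubber stop by itself. The job was handed in at about 31 s of the 64 s allowed.

- **Grip and carry:** I gripped the strap from a 45° slant below the lamp's edge. After the lift, the hanger showed no clear sag in the camera views.
- **Set-down:** I set it down about 125 mm up the slope from the rail's middle. Contact came about 14 mm down, between the two heights I expected (10 mm for a flange on the rail, 17 mm for a seated groove), so height alone did not settle it. A sideways push did: the force rose to 23 N, more than friction could give, so the groove was over the rail. I then re-centred, eased the load to near zero, opened the gripper and backed off.
- **Last checks:** The roller was at side pixel (383.5, 262), against (384.4, 262.4) computed for the stop. Six pictures in a row showed no movement. The wrist force with the gripper away was about zero.
- **Other parts:** No bump was felt at the lamp. The two plain plates, the rack and the meter looked undisturbed in the last pictures. The wrench and conrod were barely in those crops, but the arm never went near them.
- **What disagreed:** Besides the contact height, the two cameras differed by about 2 mm on the roller's sideways position. The lateral push covered both.

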